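# Shut and lock the service cover of the junction box

### The job

With the fingertips only, push the junction box's service cover down until it is shut. Then set a fingertip in the slot of the round quarter-turn fastener on the cover and turn it clockwise, seen from above, to its stop, so that the slot lines up with the two marks and the cover is locked. Grasp and lift nothing, keep the fingers out from under the cover, and leave the things round the box where they are.

Things in the scene. Friction and masses are not known exactly. Their poses are not given: they have to be found in the camera images.
- enclosure: Grey metal junction box, fixed on the bench, 215 mm deep (x), 170 mm wide (y), 70 mm high without its cover. Origin: centre of its underside. x points from its front, where the cover opens, to its back, where it is hinged; z up. The hinge line is parallel to y at x = +107.5 mm, z = 70 mm. The shut cover's top is at z = 76 mm. Feet 5 mm thick reach 103 mm from the middle in y.
- cover (a joint): Opening angle of the service cover in rad: 0 shut (hard stop), positive with its front edge raised; starts 0.3 to 0.6 open. A 6 mm plate, 215 mm from hinge to front edge, 170 mm wide; its underside lies in the hinge line's plane. A stiff hinge keeps it where it is left; about 1 to 4 N downward near the front edge shuts it.
- cover_lip (a point): Middle of the cover's front edge, on its top face; moves with the cover (x along the cover to the hinge, z out of its top face). The 39 mm of cover between this edge and the fastener's collar is plain flat plate, free to push on.
- cam (a joint): Angle of the quarter-turn fastener in rad, growing clockwise seen from above: 0 unlocked (slot runs front to back, along the box's x), 1.571 locked, at a hard stop (slot runs across the box, along y, in line with two small raised black marks on the cover, one each side). Starts between 0 and 0.35. Light friction (about 0.06 N m) holds it where it is left.
- slot (a point): Centre of the slot's floor, on the fastener's axis, 125 mm from the hinge line, 3 mm above the cover plate (79 mm above the bench when shut). Turns with the fastener: x along the slot (both ways alike), z out of the cover. The slot, its floor black, crosses a metal disc of 84 mm diameter: 30 mm wide, 16 mm deep, open at its ends to the collar. A narrower tip turns some way before it meets the walls.
- collar (a point): Same axis, on the top plane of the fixed round aluminium collar in which the disc is sunk: 102 mm outside and 90 mm inside diameter, rim 17 mm above the slot's floor. The disc's top is 1 mm below the rim, so only a tip in the slot can turn it; shut or partly opened fingers (up to about 75 mm over all, along the slot) fit in. x points to the hinge, z out of the cover.
- catch (a point): Middle of the fixed steel catch inside the box's front wall, 60 mm wide. A steel tongue under the fastener passes below it only with the cover fully shut; so shut the cover before turning; turned earlier, the tongue lands above or against the catch and gets in the way.
- gasket (a point): Centre of the underside of the flat rubber gasket sheet (named cover_c0 in the rules), 2 mm thick, under the cover plate, 5 mm in from its edges; moves with the cover. A finger belongs on top of the cover, never under it.
- vial_a: Bystander: small clear glass vial with screw cap, 27 mm wide, 55 mm high, loose, upright. Origin: centre of its underside.
- bottle_std: Bystander: clear reagent bottle with screw cap, 56 mm wide, 106 mm high, loose, upright. Origin: centre of its underside.
- beaker_100: Bystander: small glass beaker with spout, 56 mm wide, 70 mm high, loose, upright. Origin: centre of its underside.
- screwdriver: Bystander: screwdriver, 197 mm long, 25 mm thick, lying in front of the box along its own y. Loose and not needed. Origin: under its middle.

How it is judged:
By the outcome, as a careful person would: the job done as asked, in the order asked, and still so for the second after the job is handed in, with the robot touching nothing.
It also fails if it takes over 64 s, if anything falls off the work surface, if the arm or the gripper's body presses on something with over 40 N, if the wrist force passes 120 N, or if a joint passes its speed limit or range.

### The arm

A 6-joint arm with a two-finger parallel gripper is mounted at the origin on a cart in front of the work surface, level with it; the furniture and walls round the work are solid. World frame = base frame: x ahead of the robot, y to its left, z up, the work surface at z = 0. Lengths are in mm, angles in degrees, forces in N, time in s.
With the tool pointing down it reaches from about 300 to 850 mm from the base axis. Payload 4.2 kg.
Tool frame: the origin (TCP) lies midway between the tips of the shut fingers; the grasp point (between the pads) lies 19 mm behind it; z points along the fingers, y is the direction in which the jaws open and shut (so a half turn about z gives the same grasp; the last joint's range is limited). The gripper opens to 91 mm and grips with 3 to 60 N. Pads are 32 mm wide; open, the fingers measure 118 mm over their backs; the gripper's body (76 mm by 178 mm) begins 60 mm behind the grasp point.
Start: joints at [69.041, 18.312, 89.639, -0, 72.044, -1.146], TCP at [194.899, 540.978, 213.976] pointing down, gripper open.
Joint ranges: [-177.97, 177.97], [-48.28, 115.42], [12.27, 149.76], [-77.06, 257.06], [2.81, 150.46], [-146.56, 146.56]. Speed limits (degrees/s): [147.25, 147.25, 180, 180, 180, 180].

### API

Orientations are given as [roll, pitch, yaw] about the fixed x, y, z axes, in that order (R = Rz(yaw) Ry(pitch) Rx(roll)).
In Python, from workcell import * gives the robot as it stands.
- The arm moves only by the tool arm_command, never from a script. Its argument "deltas" is text: rows parted by semicolons, each of 7 numbers parted by spaces: the shift along the tool's x, y, z in mm, then the turn, a rotation vector about the tool's x, y, z in degrees, then the finger opening in mm, from 0 to 91.2. In form: x y z wx wy wz hand; .... A call has 1 to 5 rows; each row shifts and turns the commanded pose from where the row before left it, along the tool's axes as they then stand; what a row does not reach is not made up. A row lasts 1/8 s, in which the tool goes at most 62.5 mm and 10.7 degrees, less where a joint would pass 70% of its speed; a pose out of reach is approached as far as the arm can. A call is refused whole if a number of a shift passes 62.5 or a number of a turn 10.7, either way. A call with a gripper value outside its range is refused whole. The fingers move at their own pace and stop on an object; "force" is the grip in N (left out, the last holds). Time passes only in rows, so rows that do not move let the fingers close. It gives the time, the measured TCP pose, the force and the opening at its end, in the units of the state.
- state(): the state, without advancing time (a new reading comes with each control period).
- grab_frame(name): name is "scene" or "top"; returns the picture (420x560x3 uint8, red, green, blue); there is no depth.
- camera_model(name): a dict with "fx", "fy", "cx", "cy" (pixels), "k1" (the pictures are not rectified: a ray, as slopes to the right and down, at radius r is drawn at 1 + k1 r^2 times it, then the intrinsics apply), "rvec" (rotation vector, rad) and "tvec" (3), from world to camera coordinates, as OpenCV has them. Camera axes: x right, y down, z forward; pixel columns grow to the right and rows downward; lengths in mm; the calibration is good to about 2 mm. A picture is of the moment at which its call begins. camera_model takes no time and is no camera call.
- job_done(): hands the job in, once; it reports no verdict.
The state is a dict: "time_s": time; "qpos": joint angles; "qvel": joint speeds; "effort": joint torques, N m; "ee_pos": TCP position; "ee_rot": TCP orientation; "force": force on the tool from outside, world axes, zero at the start; "torque": the same for the moment, N m; "gripper_width": finger opening in mm.
Only numpy, scipy, OpenCV 4.12 (cv2) and the standard library are available. Lean on these libraries where they do the work, as an engineer would, in place of code of your own. Each camera call takes 0.05 s, during which the arm holds its last target. There are 200 camera calls.

## Working session

There is one attempt and no reset: what is moved stays moved. The work goes in short steps, Python scripts to look and compute and a tool call to move; the robot and the scene stay as the last step left them, time stands still between calls to the robot, and variables do not carry over. Pictures are saved under pics/ and viewed, about 8 in all and at most 12, crops included, and the job is handed in when it is done.

Besides the shell and the picture viewer there is one more tool, called after "Request:" in YAML: its name, and indented under it one key for each argument. arm_command: Moves the arm, as the interface text tells. Its arguments: {"type":"object","properties":{"deltas":{"type":"string"},"force":{"type":"number"}},"required":["deltas"]}

```bash
mkdir -p pics
python3 - <<'E'
from workcell import *
import cv2
for n in("scene","top"):
    f=grab_frame(n); cv2.imwrite(f"pics/{n}0.png",f[:,:,::-1]); print(camera_model(n))
print(state())
E
```

```text
{'fx': 505.65897067828695, 'fy': 505.65897067828695, 'cx': 286.05375166602386, 'cy': 206.71549751053192, 'k1': -0.07878182641848937, 'rvec': array([ 1.80673908, -1.12975275,  0.70708088]), 'tvec': array([-259.92598398,  336.7488424 ,  629.4547275 ])}
{'fx': 444.28166385485173, 'fy': 444.28166385485173, 'cx': 278.72312023912593, 'cy': 201.81164808173887, 'k1': -0.03812691524186617, 'rvec': array([ 2.20815678, -2.16010474,  0.09530086]), 'tvec': array([-12.66897933, 606.18720649, 946.41582221])}
{'time_s': 0.1, 'qpos': array([ 6.90413773e+01,  1.83460922e+01,  8.96990511e+01, -1.56919528e-03,
        7.20421966e+01, -1.14357985e+00]), 'qvel': array([-0.0999772 , -0.04426729, -0.1367214 , -0.05877443,  0.04655036,
        0.02337295]), 'effort': array([ 8.98639446e-04, -4.13323331e+01, -2.32507879e+01,  7.30613130e-02,
        4.20471956e-02, -4.15980594e-05]), 'ee_pos': array([194.74392295, 540.54837552, 213.22571934]), 'ee_rot': array([-1.79912648e+02, -2.51407055e-04,  1.60185442e+02]), 'force': array([ 0.29379596, -0.92215476,  1.10929248]), 'torque': array([0.00911935, 0.01075517, 0.01376932]), 'gripper_width': 91.31668727925482}
```

View pics/scene0.png

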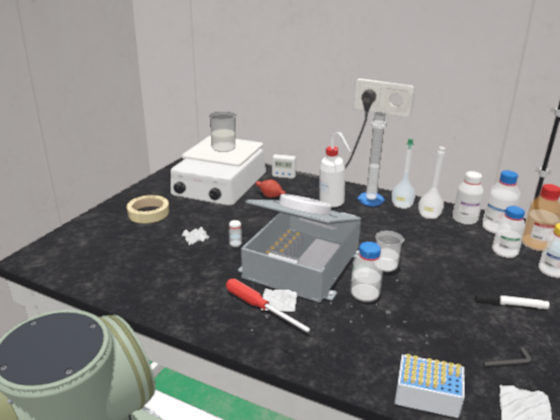

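View pics/top0.png

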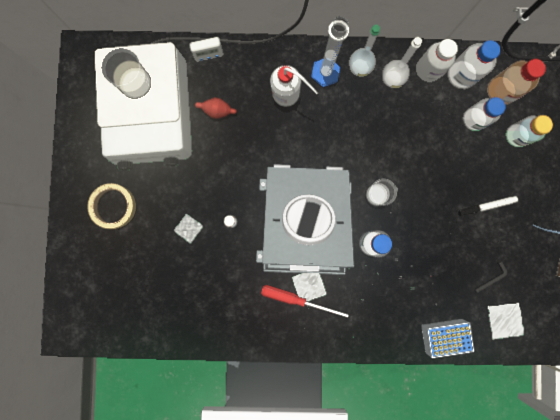

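Scene: the cover is open about 0.4 rad, with the vial left, the bottle and beaker right, and the screwdriver in front. Top: the box is at about (309,217), the disc at (309,219), and the slot leans slightly clockwise. I'll zoom in to get exact pixels.

```bash
cat > h.py <<'E'
import numpy as np, cv2
from workcell import *
def cam(n):
    c=camera_model(n); R=cv2.Rodrigues(np.array(c['rvec']))[0]
    K=np.array([[c['fx'],0,c['cx']],[0,c['fy'],c['cy']],[0,0,1]])
    return c,R,np.array(c['tvec']),K,np.array([c['k1'],0,0,0,0.])
def proj(n,P):
    c,R,t,K,d=cam(n); return cv2.projectPoints(np.array(P,float).reshape(-1,1,3),np.array(c['rvec']),t,K,d)[0].reshape(-1,2)
def ray(n,uv):
    c,R,t,K,d=cam(n); p=cv2.undistortPoints(np.array(uv,float).reshape(-1,1,2),K,d).reshape(-1,2)
    return -R.T@t,np.c_[p,np.ones(len(p))]@R
def plane(n,uv,z):
    o,D=ray(n,uv); return o+D*((z-o[2])/D[:,2])[:,None]
E
python3 - <<'E'
import cv2
f=cv2.imread('pics/top0.png')[155:285,245:405]; f=cv2.resize(f,None,fx=5,fy=5,interpolation=cv2.INTER_CUBIC)[:600]
cv2.imwrite('pics/c1.png',f)
f=cv2.imread('pics/scene0.png')[185:305,215:375]; cv2.imwrite('pics/c2.png',cv2.resize(f,None,fx=5,fy=5,interpolation=cv2.INTER_CUBIC))
E
```

```text
(no output)
```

View pics/c1.png

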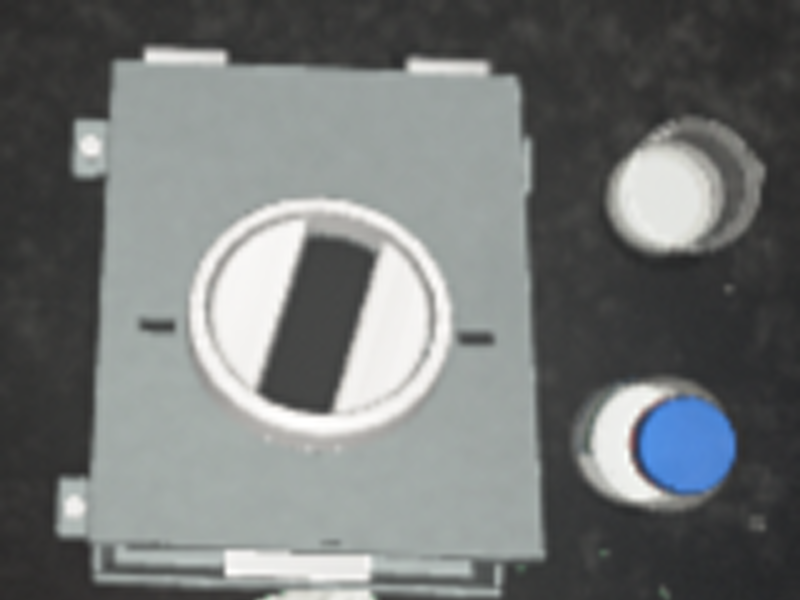

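View pics/c2.png

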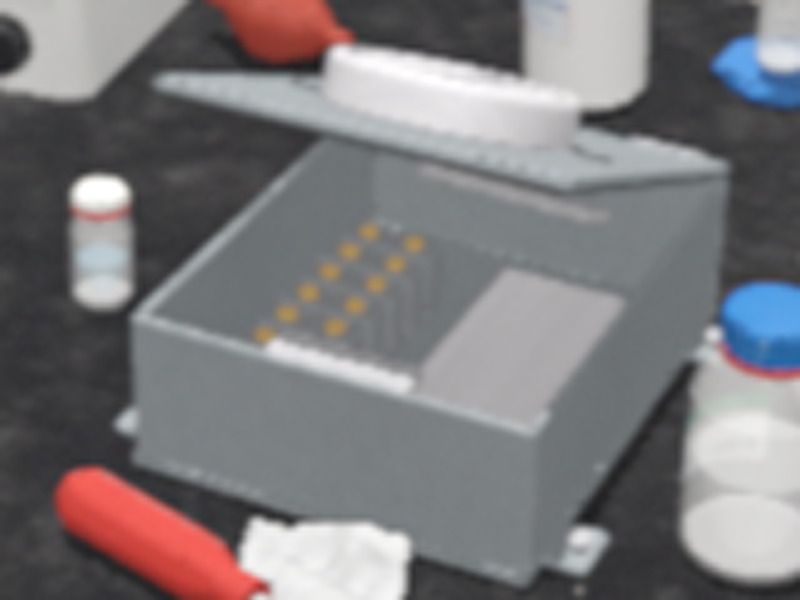

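Run:
```python
from h import *
T=lambda L:[(245+(x-2)/5,155+(y-2)/5) for x,y in L]
S=lambda L:[(215+(x-2)/5,185+(y-2)/5) for x,y in L]
def pr(n,P):print(n,P.round(1).tolist(),'d',np.degrees(np.arctan2(*(P[0]-P[1])[:2])).round(1))
# left-minus-right direction is +y: atan2(dx,dy) = -yaw
h=plane('top',T([(112,60),(520,76)]),74);pr('hinge',h)
ft=plane('scene',S([(133,318),(540,432)]),70);pr('fronttop',ft)
fb=plane('scene',S([(135,465),(525,583)]),0);pr('frontbot',fb)
pr('feet L front,back',plane('top',T([(75,507),(90,146)]),5))
o1,D1=ray('top',T([(90,542),(545,556)]));o2,D2=ray('scene',S([(155,82),(568,187)]))
P=[]
for a,b in zip(D1,D2):
    s,t=np.linalg.lstsq(np.c_[a,-b],o2-o1,rcond=None)[0]; P.append((o1+a*s+o2+b*t)/2); print('gap',np.linalg.norm(o1+a*s-o2-b*t).round(1))
pr('cover front',np.array(P))
pr('vial cap',plane('top',[(230,221)],55).repeat(2,0))
pr('bottle cap',plane('top',T([(686,444)]),106).repeat(2,0))
pr('beaker',plane('top',T([(690,180)]),70).repeat(2,0))
pr('screwdr',plane('top',[(265,291),(346,316)],12))
```

```text
hinge [[675.4, 27.0, 74.0], [672.7, -143.5, 74.0]] d 0.9
fronttop [[458.7, 26.7, 70.0], [458.5, -142.4, 70.0]] d 0.1
frontbot [[459.0, 27.9, 0.0], [459.2, -140.1, 0.0]] d -0.1
feet L front,back [[487.0, 40.1, 5.0], [647.4, 37.4, 5.0]] d -89.0
gap 1.3
gap 0.6
cover front [[481.1, 28.4, 161.8], [478.9, -140.0, 160.9]] d 0.7
vial cap [[561.0, 102.6, 55.0], [561.0, 102.6, 55.0]] d 0.0
bottle cap [[521.2, -206.1, 106.0], [521.2, -206.1, 106.0]] d 0.0
beaker [[631.1, -216.0, 70.0], [631.1, -216.0, 70.0]] d 0.0
screwdr [[411.6, 26.3, 12.0], [361.2, -151.3, 12.0]] d 15.9
```

Request:
arm_command:
  deltas: "0 0 0 0 0 10 0; 0 0 0 0 0 10 0; 0 0 0 0 0 10 0; 0 0 0 0 0 10 0; 0 0 0 0 0 10 0"
  force: 20

```text
time_s: 0.72
ee_pos: [194.8, 540.7, 213.5]
ee_rot: [-180.0, 0.0, 109.9]
force: [-0.3, -0.6, -0.1]
gripper_width: 44.2
```

Request:
arm_command:
  deltas: "0 0 0 0 0 10 0; 0 0 0 0 0 10 0; 0 0 0 0 0 0 0"

```text
time_s: 1.1
ee_pos: [194.8, 540.7, 213.5]
ee_rot: [-180.0, 0.0, 90.3]
force: [0.3, -0.0, -0.2]
gripper_width: 14.3
```

Request:
arm_command:
  deltas: "-40 20 0 0 0 0 0;-40 20 0 0 0 0 0;-40 20 0 0 0 0 0;-40 20 0 0 0 0 0;-40 20 0 0 0 0 0"

```text
time_s: 1.72
ee_pos: [295.9, 339.9, 213.9]
ee_rot: [180.0, 0.0, 90.4]
force: [0.6, 0.8, 0.2]
gripper_width: 0.5
```

Request:
arm_command:
  deltas: "-40 20 0 0 0 0 0;-40 20 0 0 0 0 0;-40 20 0 0 0 0 0;-40 20 0 0 0 0 0;-40 20 0 0 0 0 0"

```text
time_s: 2.35
ee_pos: [396.6, 140.3, 214.0]
ee_rot: [180.0, -0.0, 90.4]
force: [0.6, 0.4, -0.4]
gripper_width: 0.3
```

Request:
arm_command:
  deltas: "-40 20 0 0 0 0 0;-40 20 0 0 0 0 0;-40 20 0 0 0 0 0;-40 20 0 0 0 0 0;-38 20 0 0 0 0 0"

```text
time_s: 2.98
ee_pos: [497.3, -57.5, 213.9]
ee_rot: [-180.0, -0.0, 90.4]
force: [0.6, 1.0, -0.7]
gripper_width: 0.3
```

Request:
arm_command:
  deltas: "0 0 0 0 0 0 0;0 0 10 0 0 0 0;0 0 0 0 0 0 0"

```text
time_s: 3.35
ee_pos: [495.5, -55.0, 202.8]
ee_rot: [-179.8, -0.0, 90.3]
force: [0.1, -0.3, 0.4]
gripper_width: 0.6
```

Run:
```python
from h import *
s=state();print(s['ee_pos'],s['qpos'].round(1))
f=grab_frame('scene');t=grab_frame('top')
a=cv2.resize(f[120:270,215:375,::-1],None,fx=4,fy=4,interpolation=cv2.INTER_CUBIC)
cv2.imwrite('pics/m1.png',a)
print(proj('scene',[s['ee_pos']]))
```

```text
[495.48939607 -55.01770268 202.79840465] [ -7.7  12.  100.2   0.   68.   -8. ]
[[289.0596467  187.21575282]]
```

View pics/m1.png

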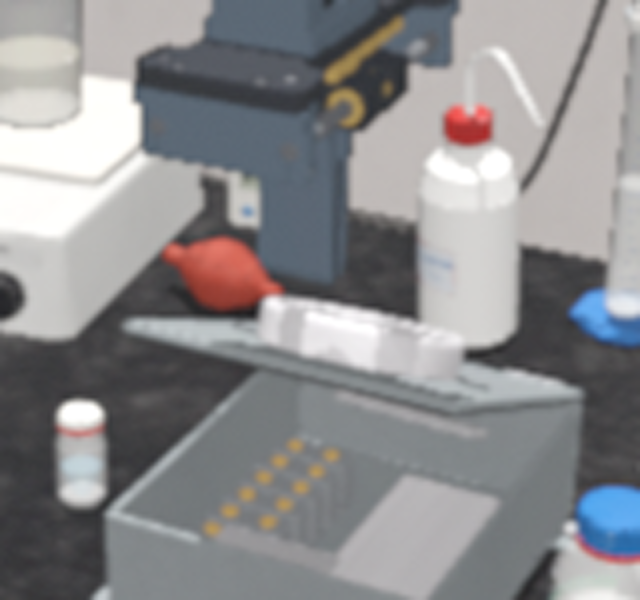

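Run:
```python
from h import *
e=state()['ee_pos']
for hx,hy in((13.5,16),(13.5,11),(16,13.5),(11,16)):
    P=[e+[-hx,hy,0],e+[-hx,-hy,0],e+[hx,-hy,0]]
    print(hx,hy,((proj('scene',P)-[215,120])*4).round(0).tolist())
```

```text
13.5 16 [[252.0, 271.0], [317.0, 285.0], [342.0, 262.0]]
13.5 11 [[262.0, 273.0], [307.0, 283.0], [332.0, 260.0]]
16 13.5 [[255.0, 274.0], [310.0, 286.0], [339.0, 259.0]]
11 16 [[255.0, 269.0], [319.0, 283.0], [340.0, 264.0]]
```

Request:
arm_command:
  deltas: "0 0 15 0 0 0 0;0 0 15 0 0 0 0;0 0 8 0 0 0 0;0 0 0 0 0 0 0"

```text
time_s: 3.95
ee_pos: [496.3, -56.0, 164.9]
ee_rot: [-179.9, -0.0, 90.2]
force: [0.1, 0.0, 0.8]
gripper_width: 0.4
```

Request:
arm_command:
  deltas: "0 -1 6 0 0 0 0;0 -1 6 0 0 0 0;0 -1.5 6 0 0 0 0;0 -1.5 6 0 0 0 0;0 -1.5 6 0 0 0 0"

```text
time_s: 4.58
ee_pos: [490.1, -56.1, 135.5]
ee_rot: [-180.0, -0.0, 90.2]
force: [0.2, 0.4, 1.5]
gripper_width: 0.3
```

Request:
arm_command:
  deltas: "0 -1.5 6 0 0 0 0;0 -1.5 6 0 0 0 0;0 -1 6 0 0 0 0;0 -1 6 0 0 0 0;0 -1 6 0 0 0 0"

```text
time_s: 5.2
ee_pos: [484.2, -56.1, 105.5]
ee_rot: [-180.0, -0.0, 90.2]
force: [-1.4, -0.2, 1.6]
gripper_width: 0.4
```

Request:
arm_command:
  deltas: "0 -1 5 0 0 0 0;0 -1 5 0 0 0 0;0 -1 5 0 0 0 0;0 0 4 0 0 0 0;0 0 3 0 0 0 0"

```text
time_s: 5.82
ee_pos: [481.3, -56.1, 83.7]
ee_rot: [-180.0, -0.0, 90.2]
force: [-0.2, 0.0, 1.1]
gripper_width: 0.3
```

Request:
arm_command:
  deltas: "0 0 2 0 0 0 0;0 0 2 0 0 0 0;0 0 1 0 0 0 0;0 0 0 0 0 0 0"

```text
time_s: 6.32
ee_pos: [481.3, -56.1, 78.8]
ee_rot: [-180.0, -0.0, 90.2]
force: [0.5, 0.7, 0.2]
gripper_width: 0.5
```

Request:
arm_command:
  deltas: "0 0 2 0 0 0 0;0 0 1 0 0 0 0;0 0 1 0 0 0 0;0 0 0 0 0 0 0"

```text
time_s: 6.82
ee_pos: [481.4, -56.1, 76.2]
ee_rot: [180.0, 0.0, 90.2]
force: [-2.5, 0.2, 11.2]
gripper_width: 0.5
```

Request:
arm_command:
  deltas: "0 0 1 0 0 0 0;0 0 0 0 0 0 0;0 0 -10 0 0 0 0;0 0 -40 0 0 0 0;0 0 -40 0 0 0 0"

```text
time_s: 7.45
ee_pos: [481.1, -56.0, 164.7]
ee_rot: [-180.0, -0.0, 90.2]
force: [0.9, 0.0, -1.4]
gripper_width: 0.4
```

Request:
arm_command:
  deltas: "40 -10 0 0 0 -10 0;40 0 0 0 0 -10 0;40 0 0 0 0 -10 0;40 0 0 0 0 -10 0;40 20 0 0 0 -10 0"

```text
time_s: 8.07
ee_pos: [418.8, 139.6, 164.0]
ee_rot: [-180.0, 0.0, 140.5]
force: [1.2, -0.1, -0.0]
gripper_width: 0.8
```

Request:
arm_command:
  deltas: "40 40 0 0 0 -10 0;40 40 0 0 0 -10 0;0 0 0 0 0 0 0"

```text
time_s: 8.45
ee_pos: [399.0, 252.8, 163.9]
ee_rot: [180.0, -0.0, 160.5]
force: [0.3, 0.4, -0.7]
gripper_width: 0.4
```

Run:
```python
from h import *
s=state();print(s['ee_pos'],s['ee_rot'],s['qpos'].round(1))
t=grab_frame('top');f=grab_frame('scene')
cv2.imwrite('pics/top1.png',t[:,:,::-1]);cv2.imwrite('pics/scene1.png',f[:,:,::-1])
a=cv2.resize(t[155:275,245:405,::-1],None,fx=5,fy=5,interpolation=cv2.INTER_CUBIC)
cv2.imwrite('pics/c3.png',a)
```

```text
[398.96287682 252.76781624 163.86200346] [ 1.79950646e+02 -1.04478378e-02  1.60505318e+02] [ 30.9  11.4 107.    0.   61.5 -39.6]
```

View pics/c3.png

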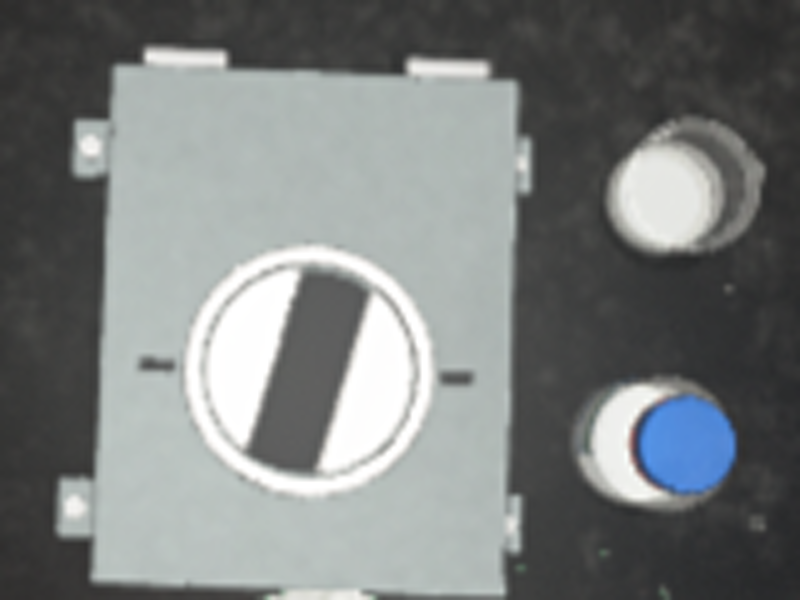

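The cover is shut, the collar is centred at about crop (309,370), and the slot leans about 17° clockwise. Next I'll measure the collar and slot with masks.

Run:
```python
from h import *
t=cv2.imread('pics/top1.png'); ox,oy=275,195
g=cv2.cvtColor(t[195:262,270:345],cv2.COLOR_BGR2GRAY); s=8
G=cv2.resize(g,None,fx=s,fy=s,interpolation=cv2.INTER_CUBIC)
to=lambda P:(np.array(P,float).reshape(-1,2)+.5)/s-.5+[270,195]
W=(G>195).astype(np.uint8)
c=max(cv2.findContours(W,0,1)[0],key=cv2.contourArea); hull=cv2.convexHull(c)
w=plane('top',to(c),96)[:,:2].astype(np.float32)
# outer collar: contour convex points
e=cv2.fitEllipse(plane('top',to(hull),96)[:,:2].astype(np.float32)); print('collar z96',e)
B=(G<85).astype(np.uint8)
cs=[k for k in cv2.findContours(B,0,1)[0] if cv2.contourArea(k)>100*s]
for k in cs:
    # dark parts: slot
    p=plane('top',to(k),79)[:,:2].astype(np.float32); print('dark',cv2.contourArea(k)/s/s,cv2.minAreaRect(p))
    q=p-p.mean(0); 
T=lambda L:[(245+(x-2)/5,155+(y-2)/5) for x,y in L]
m=plane('top',T([(157,364),(457,378)]),77);print('marks',m,np.degrees(np.arctan2(*(m[0]-m[1])[:2])))
# slot top edges on disc top plane z=95
for L in([(300,290),(249,440)],[(370,296),(320,465)]):
    a=plane('top',T(L),95); print('edge',a[:,:2],np.degrees(np.arctan2(a[1,1]-a[0,1],a[1,0]-a[0,0])))
h=plane('top',T([(112,65),(520,82),(90,582),(506,595)]),76);print('corners',h[:,:2],h[:,:2].mean(0))
# scene collar check
print(proj('scene',[[549,-57.5,96]]))
```

```text
collar z96 ((547.665283203125, -55.65774917602539), (101.55362701416016, 102.73423767089844), 96.53282165527344)
marks [[ 549.20086292    5.47178595   77.        ]
 [ 546.10981919 -118.152689     77.        ]] 1.4322962112308966
edge [[579.94378962 -51.65617914]
 [519.07439392 -32.17386152]] 162.25181824520652
edge [[578.13699605 -80.03292566]
 [509.6634929  -60.92303111]] 164.40640503859643
corners [[ 673.02291871   26.94401814]
 [ 669.84195551 -143.21397316]
 [ 459.62075366   30.88164423]
 [ 457.80429961 -139.51314988]] [565.07248187 -56.22536517]
[[300.41802474 225.7609403 ]]
```

Request:
arm_command:
  deltas: "0 0 0 0 0 -2.8 0;-46 -50 0 0 0 0 0;-46 -50 0 0 0 0 0;-46 -50 0 0 0 0 0;-46 -50 0 0 0 0 0"

```text
time_s: 9.18
ee_pos: [508.1, 20.5, 164.1]
ee_rot: [-180.0, 0.0, 162.8]
force: [1.5, 1.2, -0.6]
gripper_width: 0.7
```

Request:
arm_command:
  deltas: "-30 -35 0 0 0 0 0;-17 -18 0 0 0 0 0;0 0 15 0 0 0 0;0 0 15 0 0 0 0;0 0 10 0 0 0 0"

```text
time_s: 9.8
ee_pos: [535.8, -39.5, 122.4]
ee_rot: [-180.0, -0.1, 163.0]
force: [-0.3, 0.5, -0.1]
gripper_width: 0.5
```

Request:
arm_command:
  deltas: "0 0 8 0 0 0 0;0 0 0 0 0 0 0;0 0 0 0 0 0 0"

```text
time_s: 10.18
ee_pos: [537.5, -39.9, 116.3]
ee_rot: [180.0, 0.0, 163.0]
force: [-0.1, 0.1, 0.3]
gripper_width: 0.5
```

Run:
```python
from h import *
s=state();e=s['ee_pos'];print(e,s['ee_rot'])
f=grab_frame('scene')
cv2.imwrite('pics/m2.png',cv2.resize(f[170:270,230:370,::-1],None,fx=5.6,fy=5.6,interpolation=cv2.INTER_CUBIC))
y=np.radians(s['ee_rot'][2]);X=np.array([np.cos(y),np.sin(y),0]);Y=np.array([np.sin(y),-np.cos(y),0])
P=[e+X*a+Y*b for a,b in((16,13.4),(16,-13.4),(-16,-13.4))]
print(((proj('scene',P)-[230,170])*5.6).round(0).tolist())
c=np.array([547.7,-55.8,96]);
print('collar l,r,front',((proj('scene',[c+[0,51,0],c-[0,51,0],c-[51,0,0]])-[230,170])*5.6).round(0).tolist())
d=np.array([547.7,-56-.5,e[2]])-e; print('err tool',d@X,d@Y)
```

```text
[537.54338361 -39.85375351 116.28431817] [1.79986578e+02 4.56956638e-02 1.63019678e+02]
[[278.0, 268.0], [335.0, 294.0], [396.0, 262.0]]
collar l,r,front [[260.0, 281.0], [522.0, 346.0], [328.0, 379.0]]
err tool -14.57526382541269 -12.954383935592295
```

View pics/m2.png

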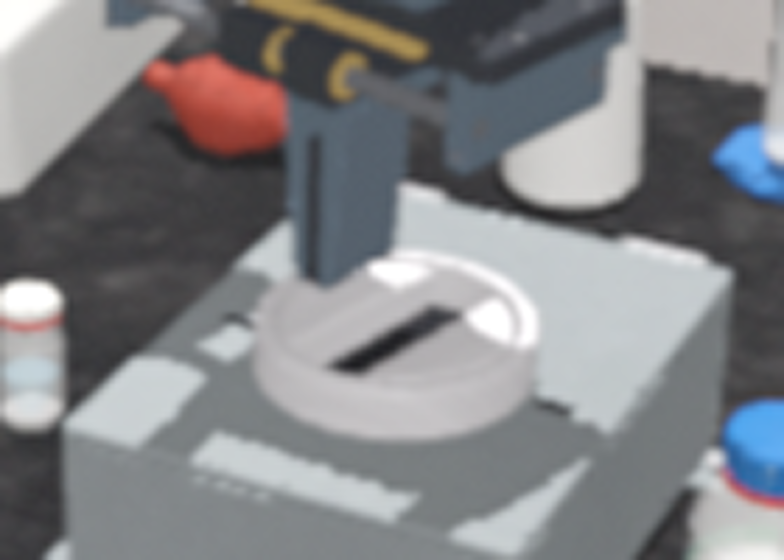

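Request:
arm_command:
  deltas: "-7.3 -6.5 0 0 0 0 0;-7.3 -6.5 0 0 0 0 0;0 0 10 0 0 0 0;0 0 6 0 0 0 0;0 0 0 0 0 0 0"

```text
time_s: 10.85
ee_pos: [546.6, -56.6, 98.9]
ee_rot: [-180.0, -0.1, 163.0]
force: [-0.1, 0.1, 0.6]
gripper_width: 0.7
```

Request:
arm_command:
  deltas: "0 0 3 0 0 0 0;0 0 2 0 0 0 0;0 0 2 0 0 0 0;0 0 0 0 0 0 0"

```text
time_s: 11.35
ee_pos: [547.3, -56.8, 92.8]
ee_rot: [180.0, -0.0, 163.0]
force: [0.1, 0.6, -0.5]
gripper_width: 0.4
```

Request:
arm_command:
  deltas: "0 0 2 0 0 0 0;0 0 2 0 0 0 0;0 0 2 0 0 0 0;0 0 2 0 0 0 0;0 0 0 0 0 0 0"

```text
time_s: 11.98
ee_pos: [547.2, -56.8, 84.7]
ee_rot: [180.0, -0.0, 163.0]
force: [0.2, -0.1, 0.5]
gripper_width: 0.7
```

Request:
arm_command:
  deltas: "0 0 0 0 0 6 0;0 0 0 0 0 6 0;0 0 0 0 0 6 0;0 0 0 0 0 6 0;0 0 0 0 0 6 0"

```text
time_s: 12.6
ee_pos: [548.2, -56.6, 85.1]
ee_rot: [179.9, 0.1, 132.8]
force: [1.7, 1.0, -1.0]
gripper_width: 0.7
```

Request:
arm_command:
  deltas: "0 0 0 0 0 8 0;0 0 0 0 0 8 0;0 0 0 0 0 8 0;0 0 0 0 0 8 0;0 0 0 0 0 8 0"

```text
time_s: 13.22
ee_pos: [547.9, -56.8, 85.1]
ee_rot: [179.9, 0.0, 92.7]
force: [0.7, 0.4, -0.5]
gripper_width: -0.0
```

Run:
```python
from h import *
s=state();print(s['torque'],s['force'],s['ee_pos'],s['ee_rot'])
```

```text
[-0.06608827 -0.0814352   0.03160463] [ 0.71763634  0.39278793 -0.45753756] [547.93093101 -56.84066412  85.10799701] [1.79927857e+02 4.70440588e-03 9.27385484e+01]
```

Request:
arm_command:
  deltas: "0 0 0 0 0 4 0;0 0 0 0 0 4 0;0 0 0 0 0 3 0;0 0 0 0 0 0 0"

```text
time_s: 13.72
ee_pos: [547.8, -56.9, 85.1]
ee_rot: [179.9, -0.0, 82.0]
force: [0.8, -0.2, 0.4]
gripper_width: 0.6
```

Run:
```python
from h import *
s=state();print(s['torque'],s['force'],s['ee_pos'],s['ee_rot'])
```

```text
[-0.05663798 -0.10693627  0.04706453] [ 0.7570438  -0.24538049  0.44360602] [547.78281655 -56.85746363  85.08173091] [ 1.79947048e+02 -5.57865564e-03  8.20288356e+01]
```

Request:
arm_command:
  deltas: "0 0 0 0 0 3 0;0 0 0 0 0 3 0;0 0 0 0 0 2 0;0 0 0 0 0 0 0"

```text
time_s: 14.22
ee_pos: [547.7, -56.9, 85.1]
ee_rot: [180.0, -0.0, 74.0]
force: [1.1, -1.1, 0.9]
gripper_width: 0.6
```

Run:
```python
from h import *
s=state();print(s['torque'],s['force'],s['ee_rot'])
```

```text
[-0.02283168 -0.1563137   0.00263286] [ 1.13984248 -1.08639473  0.85447054] [ 1.79959302e+02 -1.14324625e-02  7.40242723e+01]
```

Request:
arm_command:
  deltas: "0 0 0 0 0 2 0;0 0 0 0 0 2 0;0 0 0 0 0 1 0;0 0 0 0 0 0 0"

```text
time_s: 14.72
ee_pos: [547.6, -56.9, 85.0]
ee_rot: [180.0, -0.0, 69.0]
force: [1.6, -0.1, -0.2]
gripper_width: 0.3
```

Run:
```python
from h import *
s=state();print(s['torque'],s['force'],s['ee_rot'])
```

```text
[-0.17412206 -0.21415682  0.03939545] [ 1.5938124  -0.10287331 -0.17952201] [ 1.79973022e+02 -9.38437567e-03  6.89791516e+01]
```

Request:
arm_command:
  deltas: "0 0 0 0 0 2 0;0 0 0 0 0 1 0;0 0 0 0 0 1 0;0 0 0 0 0 0 0"

```text
time_s: 15.22
ee_pos: [547.6, -57.0, 85.0]
ee_rot: [180.0, 0.0, 65.0]
force: [1.8, -0.8, 0.4]
gripper_width: 0.2
```

Run:
```python
from h import *
s=state();print(s['torque'],s['force'],s['ee_rot'])
f=grab_frame('scene')
cv2.imwrite('pics/m3.png',cv2.resize(f[170:270,230:370,::-1],None,fx=5.6,fy=5.6,interpolation=cv2.INTER_CUBIC))
```

```text
[-0.37469541 -0.34205916  0.12354428] [ 1.7638655  -0.80998932  0.36046843] [1.79967798e+02 5.04828085e-03 6.49949268e+01]
```

View pics/m3.png

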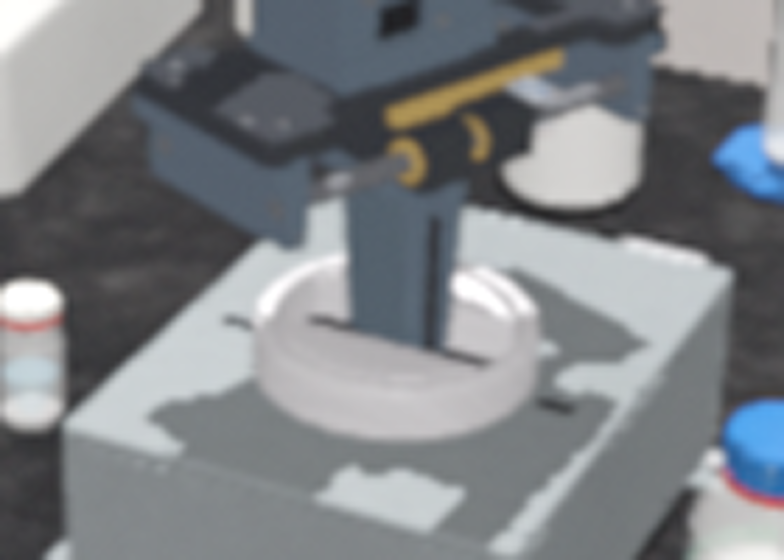

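The slot now runs nearly in line with the marks at (235,320) and (560,405), and the torque is starting to rise. I'll press on gently to find the stop.

Request:
arm_command:
  deltas: "0 0 0 0 0 2 0;0 0 0 0 0 1 0;0 0 0 0 0 1 0;0 0 0 0 0 0 0"

```text
time_s: 15.78
ee_pos: [547.6, -56.9, 85.0]
ee_rot: [180.0, 0.0, 61.0]
force: [3.2, -1.4, 0.7]
gripper_width: 0.5
```

Run:
```python
from h import *
s=state();print(s['torque'],s['force'],s['ee_rot'])
```

```text
[-0.5177476  -0.43251841  0.6074219 ] [ 3.16953664 -1.4337626   0.6820134 ] [1.79966213e+02 3.24188889e-03 6.10158469e+01]
```

Request:
arm_command:
  deltas: "0 0 0 0 0 2 0;0 0 0 0 0 1 0;0 0 0 0 0 1 0;0 0 0 0 0 0 0"

```text
time_s: 16.27
ee_pos: [547.6, -56.7, 85.1]
ee_rot: [180.0, -0.0, 57.0]
force: [2.9, -1.7, 0.9]
gripper_width: 0.6
```

Run:
```python
from h import *
s=state();print(s['torque'],s['force'],s['ee_rot'])
```

```text
[-0.43215306 -0.49899012  1.06623358] [ 2.90090271 -1.69052773  0.92642656] [ 1.79979152e+02 -2.51995671e-02  5.69943817e+01]
```

Request:
arm_command:
  deltas: "0 0 0 0 0 -7 0;0 0 0 0 0 -7 0;0 0 0 0 0 -7 0;0 0 0 0 0 0 0"

```text
time_s: 16.77
ee_pos: [545.7, -56.0, 84.3]
ee_rot: [-179.8, -0.1, 77.7]
force: [-1.0, 0.7, -1.2]
gripper_width: 0.3
```

Request:
arm_command:
  deltas: "0 0 -5 0 0 0 0;0 0 -10 0 0 0 0;0 0 -30 0 0 0 0;0 0 -40 0 0 0 0;0 0 0 0 0 0 0"

```text
time_s: 17.4
ee_pos: [549.6, -57.0, 173.9]
ee_rot: [179.5, -0.1, 77.9]
force: [0.7, 0.9, 0.2]
gripper_width: 0.5
```

Request:
arm_command:
  deltas: "50 0 0 0 0 0 0;50 0 0 0 0 0 0;50 -20 0 0 0 0 0;50 -50 0 0 0 0 0;50 -50 0 0 0 0 0"

```text
time_s: 18.02
ee_pos: [489.5, 200.3, 169.2]
ee_rot: [-179.9, 0.0, 77.9]
force: [0.7, 1.2, -0.0]
gripper_width: 0.5
```

Request:
arm_command:
  deltas: "50 -30 0 0 0 0 0;30 0 0 0 0 0 0;0 0 0 0 0 0 0"

```text
time_s: 18.4
ee_pos: [477.7, 285.0, 169.3]
ee_rot: [-180.0, 0.0, 78.1]
force: [-0.6, 0.0, -0.7]
gripper_width: 0.7
```

Run:
```python
from h import *
s=state();print(s['time_s'],s['ee_pos'],s['force'])
t=grab_frame('top');f=grab_frame('scene')
cv2.imwrite('pics/top2.png',t[:,:,::-1])
a=cv2.resize(t[155:275,245:405,::-1],None,fx=4,fy=4,interpolation=cv2.INTER_CUBIC)
cv2.imwrite('pics/c4.png',a)
o=cv2.imread('pics/top1.png').astype(int);d=np.abs(o-t[:,:,::-1]).max(2)>40
n,_,st,_=cv2.connectedComponentsWithStats(d.astype(np.uint8));print(st[1:][st[1:,4]>8])
```

```text
18.4 [477.72194143 285.01772687 169.32965435] [-0.6483669   0.01166847 -0.69925367]
[[  88  206   43   23  351]
 [ 286  208   42   42  814]
 [   0  228   66  153 3208]
 [  45  236   28   44  145]
 [  84  251    9   15   22]
 [ 122  253    9    2   10]
 [ 104  255    4    4    9]
 [  95  282   20   11   88]
 [ 126  292    4    8   12]
 [   0  297   93  123 2632]
 [ 103  296    6    2    9]
 [  96  299    5    7   23]
 [ 142  298   21   12   64]
 [ 111  300    5    9   31]
 [  58  302    7   36   54]
 [ 127  308   16   23   96]
 [  73  310    3    8   15]
 [ 162  311    5   10   21]
 [ 101  316    4    5   14]
 [ 168  316    4    4   11]
 [   0  318   56   82 3153]
 [  74  319   15   25   59]
 [ 114  320    3   13   19]
 [ 167  322    6   10   33]
 [  89  345    8    7   16]
 [ 112  351   24   69  637]
 [ 155  350    3    4   10]
 [ 232  362    7   12   50]
 [ 206  410    7   10   31]
 [ 263  412   11    8   67]
 [  94  416    5    4   11]]
```

View pics/c4.png

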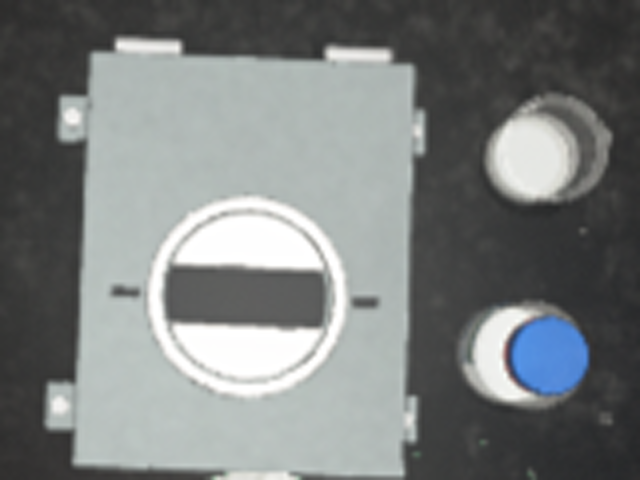

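Run:
```python
from h import *
t=cv2.imread('pics/top2.png');s=8
G=cv2.resize(cv2.cvtColor(t[200:255,268:350],cv2.COLOR_BGR2GRAY),None,fx=s,fy=s,interpolation=cv2.INTER_CUBIC)
to=lambda P:(np.array(P,float).reshape(-1,2)+.5)/s-.5+[268,200]
cx,cy=((np.array([245+246/4,155+296/4])-[268,200])*s).astype(int)
for sg in(-1,1):
    P=[]
    for u in range(cx-100,cx+101,4):
        col=G[:,u].astype(int); v=cy
        while col[v]<150: v+=sg
        P.append((u,v))
    p=plane('top',to(P),95); k=np.polyfit(p[:,1],p[:,0],1); print('edge',np.degrees(np.arctan(k[0])))
M=[]
for a,b in((108,142),(350,382)):
    x0,x1=[int((245+q/4-268)*s) for q in(a,b)]; y0,y1=[int((155+q/4-200)*s) for q in(280,312)]
    r=G[y0:y1,x0:x1]; w=np.clip(105.-r,0,None); Y,X=np.mgrid[y0:y1,x0:x1]; M.append(((X*w).sum()/w.sum(),(Y*w).sum()/w.sum()))
m=plane('top',to(M),77);print('marks',np.degrees(np.arctan((m[0]-m[1])[0]/(m[0]-m[1])[1])),m)
```

```text
edge 1.616663788856283
edge 1.746344971335393
marks 1.3199752911062916 [[ 548.83136424    6.60681416   77.        ]
 [ 545.95896364 -118.05257585   77.        ]]
```

The slot (1.6–1.7°) lines up with the marks (1.3°) to within measurement error. The cover is shut, the neighbours haven't moved, and the robot is clear.

```bash
python3 -c "
from workcell import *
print(job_done())"
```

```text
the job is handed in; nothing more can be done
None
```

The service cover is shut and its fastener is turned to the locked position. I handed the job in at about 18.5 s of the 64 s allowed.

- **Cover:** I pushed it down near the front edge with closed fingertips. It stopped firmly at a tip height of 76.2 mm, where the shut cover's top should be (76 mm), with about 11 N on the tool.
- **Fastener:** I set the closed fingertips about 10 mm deep in the slot and turned clockwise. The torque rose from about 0.05 to 1.07 N m, which showed the hard stop. I then backed off within the free play and lifted out.
- **Last checks:** The final top view puts the slot edges at 1.6–1.7° and the marks at 1.3°, so they agree to about 0.4°. The cover is still shut in that view and the arm is well clear.
- **Bystanders:** Comparing top views from after the cover was shut and after locking, the only change around the box was the slot. The beaker and bottle also look unmoved since the start. I did not measure the vial or screwdriver again.
- **Disagreements:** The scene camera sat about 1–3 mm off the arm's own position, but the fingertips still entered the slot first time. Also, the fingers looked about 20–24 mm thick together, less than the 27 mm I had worked out from the gripper dimensions.

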